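# Walk the vial block round onto the evaporator fence

## Task

The heavy vial block stands askew on the evaporator's dark grey base plate. Gently walk it round and back by pushing alternate ends of its near long side (the one with the red line) with the fingertips or the outside of the fingers, starting with the left-hand end, which is farther from the fence, until its far long side sits flush along the steel fence and neither end sticks out past the fence. Do not lift or tip the block, do not touch the vials standing in it and leave the things round the plate where they are.

Things in the scene. Friction and masses are not known exactly. Their poses are not given: they have to be found in the camera images.
- block: heavy aluminium vial block, 12 wells in its top: 88 mm (x) by 112 mm (y) by 36 mm high, about 0.8 kg, loose on the dark grey base plate; slides under a push of 3 to 8 N and turns if pushed off centre. Origin: centre of its underside, z up. x points out of the far long side (the one for the fence), y to its left-hand end. The near long side (-x) has a red line on its top edge, a red dot and a black hole
- near_left (a point): point on the block: upright edge between the near long side and the left-hand end (left as seen from behind the near side), 18 mm above the underside (block frame -44, +56, +18 mm). At the start the block is turned 25 to 55 degrees anticlockwise from square, seen from above, so this corner is the farthest from the fence. A push square to the near side close to an end turns the block about 0.01 rad per mm
- far_left (a point): point on the block: the upright edge where the far long side meets the left-hand end, 18 mm above the underside (block frame +44, +56, +18 mm)
- far_right (a point): point on the block: the upright edge where the far long side meets the right-hand end, 18 mm above the underside (block frame +44, -56, +18 mm)
- fence (a point): steel fence strip 200 mm long, 22 mm high, 4 mm thick, fixed on the evaporator's base plate. Point: middle of its working face, level with the plate's top (8 mm above the bench). x points square into the fence, away from the robot; y along it to the left; z up. The plate reaches 240 mm towards the robot and 150 mm to either side. Behind: white housing 36 mm high from x 30, column at x 62, y 110 mm, 210 mm high
- needle_head (a point): middle of the underside of the evaporator's gas needle head, fixed, swung aside on an arm from the column to the left of the base plate: an aluminium slab 88 x 112 x 18 mm with its underside 186 mm above the bench and 12 thin needles hanging 55 mm below it; not to be used, an obstacle only
- vial_a: loose amber sample vial with a white cap, 15 mm in diameter, 45 mm tall, standing in a well of the block: foot 10 mm above the block's underside, cap top 19 mm above the block's top. Origin at the centre of its foot, z up the vial
- vial_b: loose amber sample vial with a white cap, 15 mm in diameter, 45 mm tall, standing in a well of the block: foot 10 mm above the block's underside, cap top 19 mm above the block's top. Origin at the centre of its foot, z up the vial
- vial_c: loose amber sample vial with a white cap, 15 mm in diameter, 45 mm tall, standing in a well of the block: foot 10 mm above the block's underside, cap top 19 mm above the block's top. Origin at the centre of its foot, z up the vial
- wash_bottle: white squeeze wash bottle with a red cap and bent spout, 62 mm in diameter, 185 mm tall, on the bench left of the base plate; bystander; origin at the centre of its foot
- vial_box: blue open tray of white vial caps, 70 x 120 x 38 mm high, on the bench left of the base plate; bystander; origin at the centre of its underside
- beaker: glass beaker, 68 mm in diameter, 85 mm tall, on the bench right of the base plate; bystander; origin at the centre of its foot
- jar: small amber jar with a white lid, 50 mm in diameter, 65 mm tall, on the bench right of the base plate; bystander; origin at the centre of its foot
- spatula: thin steel laboratory spatula, 185 mm long (x) and 6 mm thick, lying on the bench right of the base plate; bystander; origin at its middle

How it is judged:
By the outcome, as a careful person would: the job done as asked, in the order asked, and still so for the second after the job is handed in, with the robot touching nothing.
It also fails if it takes over 72 s, if anything falls off the work surface, if the arm or the gripper's body presses on something with over 40 N, if the wrist force passes 120 N, or if a joint passes its speed limit or range.

## Robot

A 6-joint arm with a two-finger parallel gripper is mounted at the origin on the work surface. World frame = base frame: x ahead of the robot, y to its left, z up, the work surface at z = 0. Lengths are in m, angles in rad, forces in N, time in s.
With the tool pointing down it reaches from about 0.4 to 0.825 m from the base axis. Payload 7 kg.
Tool frame: the origin (TCP) lies midway between the tips of the shut fingers; the grasp point (between the pads) lies 19 mm behind it (r.grasp_offset is the distance from the TCP to the grasp point, in m); x points along the fingers, z is the direction in which the jaws open and shut, and the axes are right-handed (so a half turn about x gives the same grasp; the last joint's range is limited). The gripper opens to 88 mm and grips with 3 to 60 N. Pads are 19 mm wide; open, the fingers measure 130 mm over their backs; the gripper's body (78 mm by 193 mm) begins 47 mm behind the grasp point.
Start: joints at [1.627, 0.359, 0.012, 0, -1.224, -0.288], TCP at [0.155, 0.657, 0.195] pointing down, gripper open.
Joint ranges: [-3.07, 3.07], [-1.43, 2.12], [-1.02, 1.25], [-3.03, 1.67], [-3.05, -0], [-3.03, 3.03]. Speed limits (rad/s): [2.39, 2.39, 3.01, 3.14, 3.14, 3.14].

## Interface

Orientations are given as a unit quaternion [w, x, y, z].
In Python, from plant import r, planner, cams, workorder, monitor gives the robot as it stands. The module is installed in compiled form; this text tells all that it offers. Calls block until the motion is done:
- r.movep(position, orientation): joint-space move of the TCP to a pose.
- r.servo_line(position, attitude=None, feed=0.15, max_force=None): straight line of the TCP; attitude=None keeps the orientation; feed is the mean speed in m/s. With max_force (N) it stops when the force on the tool has changed by that much, and returns True; else False.
- r.goto_joints(angles): joint-space move.
- r.release() and r.grasp(strength=None): open the fingers fully, or close them until they stop; strength is the grip in N (None keeps the last).
- r.dwell(seconds).
- planner.inverse_kinematics(position, orientation): joint angles nearest the present ones, or None.
- cams.camera(name): name is "scene" or "top" or "wrist"; returns the picture (384x512x3 uint8, blue, green, red); there is no depth.
- cams.get_calibration(name): a dict with "fx", "fy", "cx", "cy" (pixels), "T" (4x4, takes a point from camera to world coordinates). Camera axes: x right, y down, z forward; pixel columns grow to the right and rows downward; lengths in m; the calibration is good to about 2 mm. The wrist camera is an equidistant fisheye: a pixel r from the principal point sees the ray r / f radians off the axis. A picture is of the moment at which its call begins: read the wrist's pose just before it. get_calibration takes no time and is no camera call; for the wrist camera it gives the pose at the moment of the call.
A pose or a line that the arm cannot do raises r.MotionError and nothing moves.
- workorder.job_done(): hands the job in, once; it reports no verdict.
Readings, each from a call of its own:
- monitor.read_time(): time.
- monitor.read_joint_positions(): joint angles.
- monitor.read_joint_velocities(): joint speeds.
- monitor.read_joint_torque(): joint torques, N m.
- monitor.read_eef_pos(): TCP position.
- monitor.read_ee_rot(): TCP orientation.
- monitor.read_contact_force(): force on the tool from outside, world axes, zero at the start.
- monitor.read_torque(): the same for the moment, N m.
- monitor.read_width(): opening from 0.0 (shut) to 1.0 (fully open).
Only numpy, scipy, OpenCV 4.12 (cv2) and the standard library are available. Lean on these libraries where they do the work, as an engineer would, in place of code of your own. Each camera call takes 0.05 s, during which the arm holds its last target.

## Working session

There is one attempt and no reset: what is moved stays moved. The work goes in short steps, each a Python script; the robot and the scene stay as the last script left them, time stands still between calls to the robot, and variables do not carry over. Pictures are saved under pics/ and viewed, and the job is handed in when it is done.

```bash
mkdir -p pics; ls; python3 - <<'E'
from plant import r, planner, cams, workorder, monitor
import cv2,numpy as np
print(monitor.read_time(), monitor.read_eef_pos(), monitor.read_ee_rot(), monitor.read_width())
for n in ["scene","top","wrist"]:
    c=cams.get_calibration(n); print(n,c["fx"],c["fy"],c["cx"],c["cy"]); print(np.round(c["T"],4).tolist())
    cv2.imwrite(f"pics/{n}0.png",cams.camera(n))
E
```

```text
pics
0.0 [0.15496079 0.65642576 0.19414249] [-0.43921481 -0.55406048 -0.43839947  0.5548993 ] 1.000692842056097
scene 473.280011983923 473.280011983923 260.2032086332144 194.43971349799932
[[-0.8594, 0.382, -0.34, 0.9453], [0.5113, 0.6321, -0.5823, 0.6431], [-0.0075, -0.6742, -0.7385, 0.9085], [0.0, 0.0, 0.0, 1.0]]
top 486.82957996599197 486.82957996599197 259.6410615250648 192.65076255634423
[[-0.0182, -0.9928, 0.1186, 0.4567], [-0.9998, 0.0185, 0.0011, 0.0337], [-0.0032, -0.1186, -0.9929, 1.2653], [0.0, 0.0, 0.0, 1.0]]
wrist 297.3186396354542 297.3186396354542 250.4940209135914 191.9667173262873
[[-0.2294, -0.9324, -0.2792, 0.2305], [-0.9733, 0.2204, 0.0637, 0.6397], [0.0021, 0.2864, -0.9581, 0.3836], [0.0, 0.0, 0.0, 1.0]]
```

View pics/top0.png

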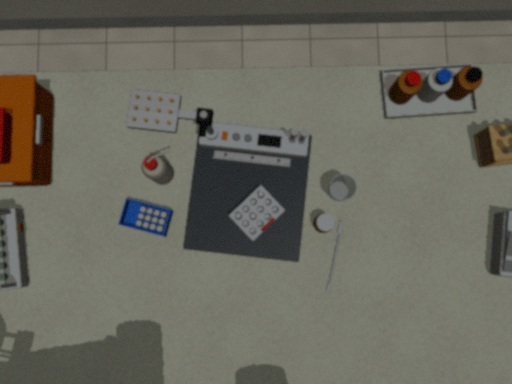

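View pics/scene0.png

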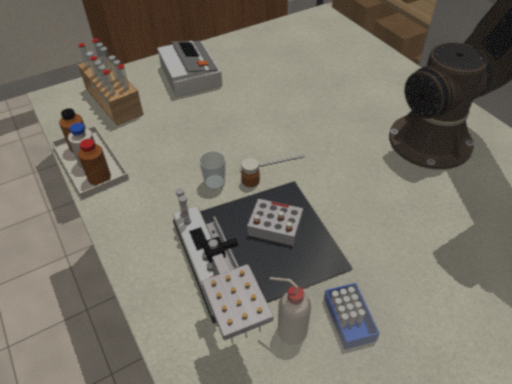

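```bash
python3 - <<'E'
import cv2
i=cv2.imread("pics/top0.png")
cv2.imwrite("pics/top0c.png",cv2.resize(i[20:220,150:410],None,fx=3,fy=3,interpolation=cv2.INTER_CUBIC))
E
```

```text
(no output)
```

View pics/top0c.png

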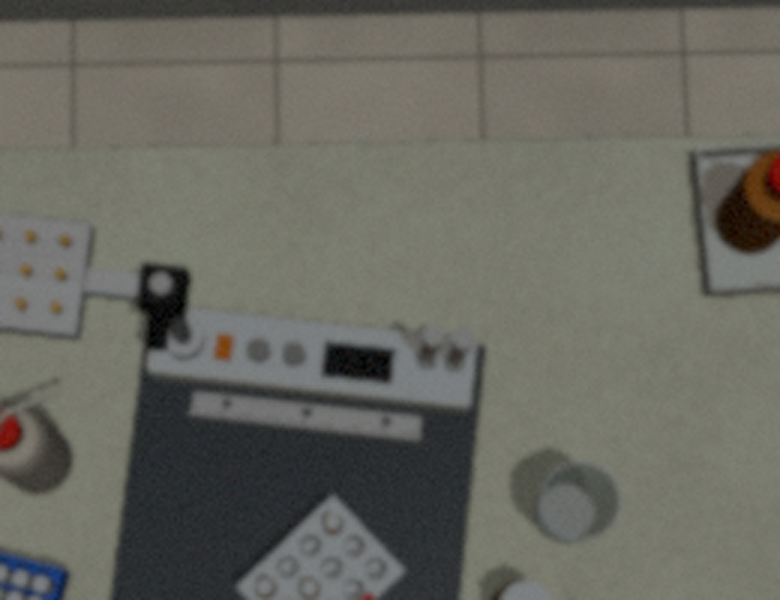

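View pics/wrist0.png

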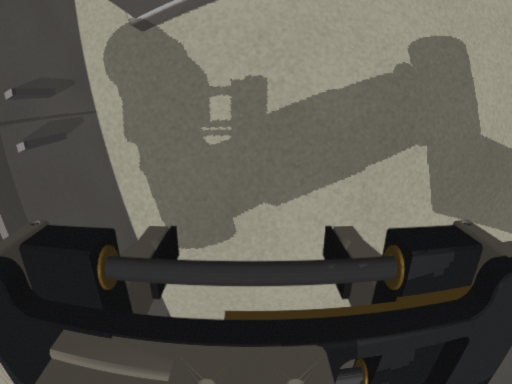

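```bash
python3 - <<'E'
import cv2
i=cv2.imread("pics/top0.png")
cv2.imwrite("pics/top0d.png",cv2.resize(i[110:270,170:370],None,fx=4,fy=4,interpolation=cv2.INTER_CUBIC)[:600])
i=cv2.imread("pics/scene0.png")
cv2.imwrite("pics/scene0d.png",cv2.resize(i[180:310,170:360],None,fx=4,fy=4,interpolation=cv2.INTER_CUBIC))
E
```

```text
(no output)
```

View pics/top0d.png

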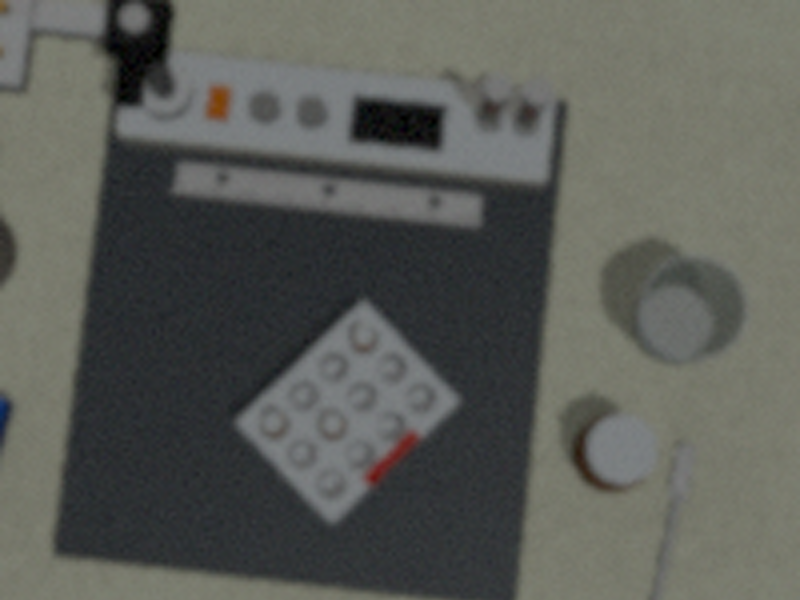

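View pics/scene0d.png

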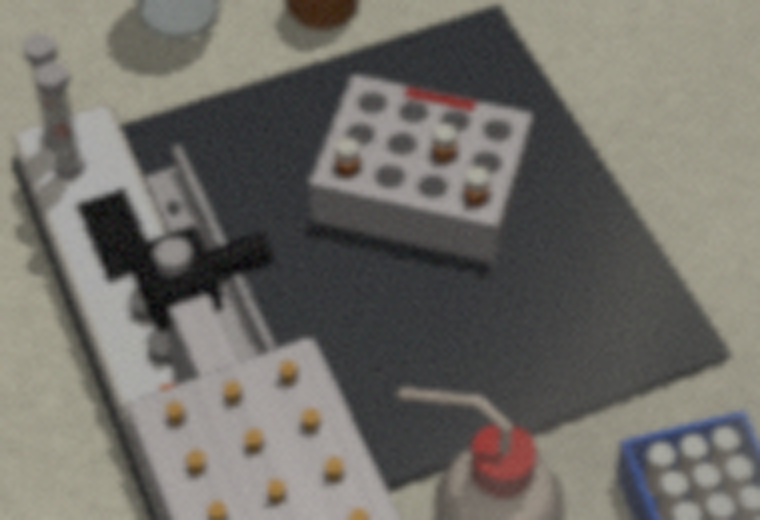

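```bash
cat > h.py <<'E'
import cv2,numpy as np
from plant import r, planner, cams, workorder, monitor
def rays(cal,uv,fish=False):
    uv=np.atleast_2d(np.asarray(uv,float)); x=(uv[:,0]-cal["cx"])/cal["fx"]; y=(uv[:,1]-cal["cy"])/cal["fy"]
    if fish:
        t=np.hypot(x,y)+1e-12; d=np.c_[np.sin(t)*x/t,np.sin(t)*y/t,np.cos(t)]
    else: d=np.c_[x,y,np.ones_like(x)]
    T=np.asarray(cal["T"]); return T[:3,3], d@T[:3,:3].T
def onz(cal,uv,z,fish=False):
    o,d=rays(cal,uv,fish); return (o+d*((z-o[2])/d[:,2])[:,None])[:,:2]
def proj(cal,P,fish=False):
    T=np.asarray(cal["T"]); p=(np.atleast_2d(P)-T[:3,3])@T[:3,:3]
    if fish:
        h=np.hypot(p[:,0],p[:,1])+1e-12; t=np.arctan2(h,p[:,2]); x=t*p[:,0]/h; y=t*p[:,1]/h
    else: x=p[:,0]/p[:,2]; y=p[:,1]/p[:,2]
    return np.c_[cal["fx"]*x+cal["cx"],cal["fy"]*y+cal["cy"]]
E
python3 - <<'E'
from h import *
from scipy.spatial.transform import Rotation as R
c=cams.get_calibration("top")
i=cv2.imread("pics/top0.png")
q=monitor.read_ee_rot(); print(np.round(R.from_quat(np.roll(q,-1)).as_matrix(),3))
f=lambda p:np.array(p)/4+[170,110]-0.375
# block mask
g=cv2.cvtColor(i,cv2.COLOR_BGR2HSV)
roi=np.zeros(i.shape[:2],np.uint8); roi[178:250,220:296]=1
m=((i.max(2)>95)&(roi>0)).astype(np.uint8)
m=cv2.morphologyEx(m,cv2.MORPH_CLOSE,np.ones((9,9)))
cs=max(cv2.findContours(m,0,2)[0],key=cv2.contourArea); rc=cv2.minAreaRect(cs); print(rc,cv2.contourArea(cs))
bp=cv2.boxPoints(rc); W=onz(c,bp,0.044); print(bp.round(1).tolist(),W.round(4).tolist())
print("sides",[np.linalg.norm(W[k]-W[(k+1)%4]).round(4) for k in range(4)],W.mean(0))
# manual corners: bottom,right,top,left
M=onz(c,f([[333,525],[460,400],[363,298],[237,422]]),0.044); print("man",M.round(4).tolist(),M.mean(0))
print("plate",onz(c,f([[55,552],[517,600]]),0.008).round(4).tolist())
print("fence top",onz(c,f([[172,193],[482,228],[176,160]]),0.03).round(4).tolist())
for n,p,z in [("bottle",[153,162],.185),("beaker",[340,188],.085),("jar",[325,222],.065),("head",[153,111],.204),("column",[204,115],.21)]: print(n,onz(c,p,z).round(3))
for z in (.2,.35):
  for p in ([.4,.1],[.5,.0]):
    print(planner.inverse_kinematics([*p,z],q))
E
```

```text
[[-0.     0.973 -0.23 ]
 [-0.001 -0.23  -0.973]
 [-1.     0.     0.001]]
((256.5244140625, 212.5006103515625), (34.896549224853516, 44.89655303955078), 46.39718246459961) 1497.5
[[228.1999969482422, 215.3000030517578], [260.70001220703125, 184.39999389648438], [284.79998779296875, 209.6999969482422], [252.3000030517578, 240.60000610351562]] [[0.5466, 0.1149], [0.6236, 0.0318], [0.5583, -0.0276], [0.4823, 0.0555]]
sides [np.float64(0.1133), np.float64(0.0882), np.float64(0.1126), np.float64(0.0876)] [0.55269531 0.0436481 ]
man [[0.4816, 0.0541], [0.5584, -0.0271], [0.6243, 0.0327], [0.5471, 0.1133]] [0.55285129 0.04323998]
plate [[0.4684, 0.2334], [0.4325, -0.0622]]
fence top [[0.6968, 0.1545], [0.6702, -0.0446], [0.7184, 0.1518]]
bottle [[0.66  0.274]]
beaker [[ 0.605 -0.162]]
jar [[ 0.524 -0.125]]
head [[0.772 0.27 ]]
column [[0.759 0.155]]
[ 7.29795703e-01 -9.75471909e-02 -5.15488769e-01  9.50679356e-04
 -1.15378989e+00  6.08707785e-01]
[ 0.39469203  0.06445619 -0.3574077   0.00123644 -1.14952982  0.94369098]
[ 7.29795741e-01 -1.62362876e-01 -2.33851365e-01  8.71379184e-04
 -1.50024283e+00  6.09031368e-01]
[ 3.94692078e-01  1.00921765e-05 -8.87079227e-02  1.13273840e-03
 -1.48267548e+00  9.44096840e-01]
```

```bash
cat >> h.py <<'E'
from scipy.spatial.transform import Rotation as R
F=np.array([0.688,0.0545]); TF=-0.126
def rot(a): return np.array([[np.cos(a),-np.sin(a)],[np.sin(a),np.cos(a)]])
def quat(phi):
    y=np.array([np.cos(phi),np.sin(phi),0]); x=np.array([0,0,-1.]); 
    return np.roll(R.from_matrix(np.c_[x,y,np.cross(x,y)]).as_quat(),1)
def bw(b,p): return np.array(b[:2])+rot(b[2])@np.array(p)   # block frame -> world; b=(x,y,theta)
def relf(b): return np.r_[(rot(TF).T@(np.array(b[:2])-F))*1000, np.degrees(b[2]-TF)]
def snap(n,name):
    c=cams.get_calibration(n); i=cams.camera(n); cv2.imwrite(f"pics/{name}.png",i); return c,i
Z=0.026
E
python3 - <<'E'
from h import *
b=(0.5528,0.0434,np.radians(42.9)); print(relf(b))
p=bw(b,(-.0685,.036)); q=quat(b[2]); print(p)
e=monitor.read_eef_pos()
J=planner.inverse_kinematics([*p,.22],q); print(J, planner.inverse_kinematics([*p,Z],q))
r.grasp(10)
r.servo_line([e[0],e[1],.30],feed=.2)
r.movep([*p,.25],q)
c,i=snap("wrist","w1"); np.save("w1.npy",np.asarray(c["T"]))
snap("top","t1")
print(monitor.read_time(),monitor.read_eef_pos(),monitor.read_width())
E
```

```text
[-132.73329927  -28.00216534   50.11926822]
[0.47811486 0.02314216]
[ 0.46063472  0.01260472 -0.36473133  0.         -1.19346028  1.85890785] [ 0.46063472  0.22497588 -0.62962745  0.         -0.716193    1.85890785]
4.875 [0.47825028 0.02362512 0.24997303] 0.008274393361101367
```

View pics/w1.png

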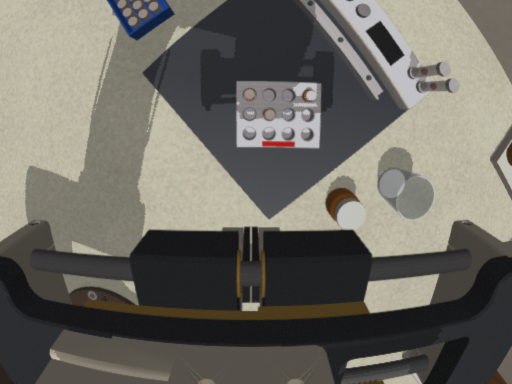

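```bash
cat >> h.py <<'E'
def findblock(cal,img,b,fish,thr=105,dbg=None):
    "contour of bright top near predicted pose -> plane z=.044 -> rectangle"
    big=np.array([bw(b,p) for p in [(-.075,-.085),(-.075,.085),(.075,.085),(.075,-.085)]])
    roi=np.zeros(img.shape[:2],np.uint8); cv2.fillPoly(roi,[proj(cal,np.c_[big,np.full(4,.044)],fish).round().astype(np.int32)],1)
    m=((img.max(2)>thr)&(roi>0)).astype(np.uint8)
    m=cv2.morphologyEx(m,cv2.MORPH_OPEN,np.ones((3,3)))
    m=cv2.morphologyEx(m,cv2.MORPH_CLOSE,np.ones((11,11)))
    ct=max(cv2.findContours(m,cv2.RETR_EXTERNAL,cv2.CHAIN_APPROX_NONE)[0],key=cv2.contourArea)[:,0,:]
    w=onz(cal,cv2.convexHull(ct)[:,0,:],.044,fish)*1000
    rc=cv2.minAreaRect(w.astype(np.float32)); bp=cv2.boxPoints(rc)
    # candidates of angle
    a=np.radians(rc[2]); best=min([a+k*np.pi/2 for k in range(-4,5)],key=lambda t:abs(t-b[2]))
    s=rot(best).T@(bp-bp.mean(0)).T; 
    if dbg:
        d=img.copy(); cv2.polylines(d,[proj(cal,np.c_[bp/1000,np.full(4,.044)],fish).round().astype(np.int32)],True,(0,255,0),1); cv2.imwrite(f"pics/{dbg}.png",d)
    return (bp[:,0].mean()/1000,bp[:,1].mean()/1000,best),np.ptp(s,axis=1)
E
python3 - <<'E'
from h import *
b=(0.5528,0.0434,np.radians(42.9))
c=cams.get_calibration("wrist"); i=cv2.imread("pics/w1.png")
for t in (90,105,120,135): 
    e,s=findblock(c,i,b,True,t,dbg="w1d"); print(t,np.round(e,4),s,relf(e))
i=cv2.imread("pics/t1.png")
i0=cv2.imread("pics/top0.png"); c0=cams.get_calibration("top")
for t in (90,105,120): 
    e,s=findblock(c0,i0,b,False,t); print(t,np.round(e,4),s,relf(e))
w=cv2.imread("pics/w1.png"); cv2.imwrite("pics/w1z.png",cv2.resize(w[0:170,200:470],None,fx=2.9,fy=2.9,interpolation=cv2.INTER_CUBIC))
E
```

```text
90 [0.5516 0.0419 0.7575] [ 89.81344281 113.48019955] [-133.70233578  -29.675118     50.62162341]
105 [0.5523 0.0419 0.7431] [ 89.51290971 113.06557374] [-133.05917735  -29.54082603   49.7941431 ]
120 [0.5515 0.0423 0.7669] [ 87.75042083 113.28153697] [-133.87639491  -29.27666353   51.16038074]
135 [0.5504 0.0417 0.7804] [ 86.91285256 111.14924819] [-134.89426349  -29.94182038   51.93550815]
90 [0.5527 0.0438 0.7443] [ 88.17884142 113.45923734] [-132.87879402  -27.66036049   49.86595859]
105 [0.5531 0.0442 0.7624] [ 87.12218033 110.43338915] [-132.50870909  -27.13851536   50.90220584]
120 [0.5534 0.0443 0.7356] [ 82.03923195 106.13536228] [-132.26490853  -27.02319663   49.36594333]
```

View pics/w1z.png

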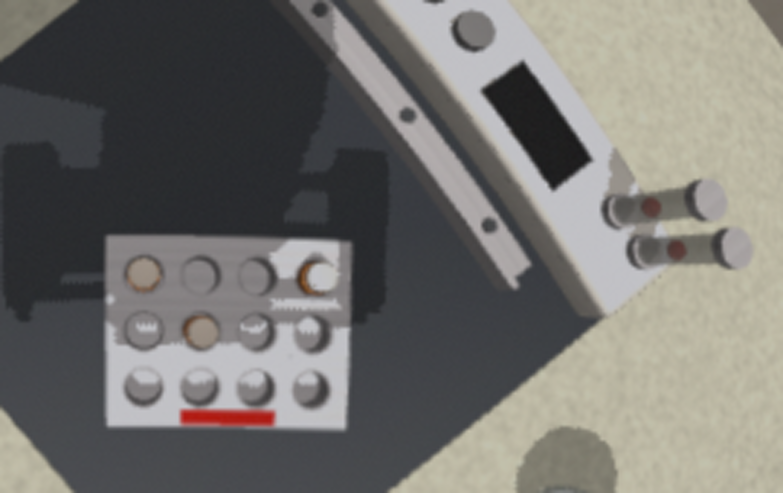

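View pics/w1d.png

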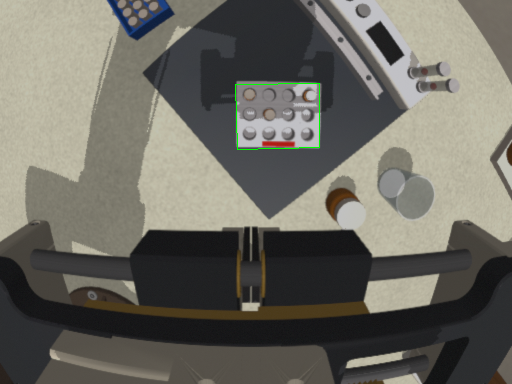

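```bash
cat >> h.py <<'E'
def push(b,e,gap,adv,side,k=0.0105,seg=15,feed=.04,mf=25,yaw=True):
    """side +1 left end,-1 right. from pre-contact (gap mm) advance adv mm past nominal contact."""
    th=b[2]; p=bw(b,(-.0535,e)); r.servo_line([*p,Z],quat(th),feed=feed,max_force=mf)
    done=0
    while done<adv-1e-6:
        d=min(seg,adv-done); dth=-side*k*d if yaw else 0
        thm=th+dth/2
        lat=0.5*abs(dth)*44*side*(1 if yaw else 0)
        p=p+rot(thm)@np.array([d,lat])/1000; th+=dth; done+=d
        hit=r.servo_line([*p,Z],quat(th),feed=feed,max_force=mf)
        print(" adv",done,"F",np.round(monitor.read_contact_force(),1),"t",round(monitor.read_time(),2))
        if hit: print("FORCE STOP"); break
    return p,th
E
python3 - <<'E'
from h import *
b=(0.5525,0.0430,0.750)
p=bw(b,(-.0685,.036)); r.servo_line([*p,Z],quat(b[2]),feed=.2,max_force=15)
print(monitor.read_contact_force(),monitor.read_eef_pos())
push(b,.036,15,30,1)
c,i=snap("wrist","w2"); e,s=findblock(c,i,(b[0]+.01,b[1]+.01,b[2]-.3),True,100,"w2d"); print(np.round(e,4),s,relf(e))
c,i=snap("top","t2"); print(monitor.read_time(),monitor.read_eef_pos())
E
```

```text
[ 0.33784963 -0.1262452   0.0701284 ] [0.4784959  0.02293786 0.02673752]
 adv 15 F [ 0.8 -0.8 -0.2] t 7.2
 adv 30 F [ 0.2 -0.6  0.2] t 7.73
[0.5507 0.0408 0.7481] [ 93.73165237 112.97133195] [-134.45597153  -30.79273881   50.08042087]
7.8333 [0.50937083 0.05502702 0.02593285]
```

View pics/w2d.png

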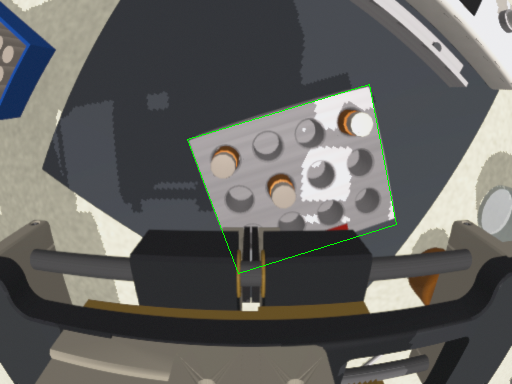

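View pics/t2.png

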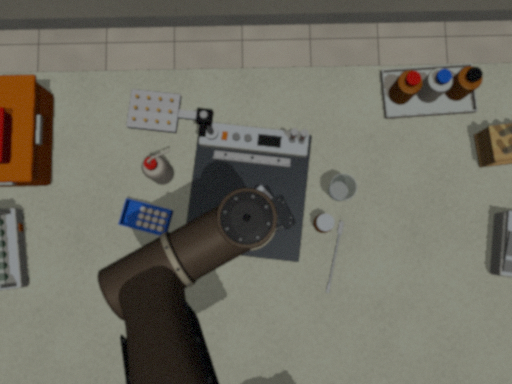

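```bash
python3 - <<'E'
from h import *
c=cams.get_calibration("wrist")
W=onz(c,[[189,140],[370,87],[396,224]],.044,True); print(W.round(4)); print("old", [bw((0.5525,0.0430,0.750),p).round(4) for p in [(.044,.056),(.044,-.056),(-.044,-.056)]])
print(monitor.read_eef_pos(),monitor.read_contact_force(),monitor.read_time(),monitor.read_ee_rot(),quat(.75-.315))
print(proj(c,[[*monitor.read_eef_pos()]],True))
i=cams.camera("scene"); cv2.imwrite("pics/s2.png",cv2.resize(i[150:320,150:380],None,fx=3.4,fy=3.4,interpolation=cv2.INTER_CUBIC))
E
```

```text
[[ 0.5467  0.1128]
 [ 0.6225  0.0298]
 [ 0.5544 -0.0327]]
old [array([0.5465, 0.114 ]), array([0.6229, 0.032 ]), array([ 0.5585, -0.028 ])]
[0.50937083 0.05502702 0.02593285] [-0.013486   -0.40211055  0.83317182] 7.8333 [ 0.59622919  0.37991208  0.59639578 -0.38011794] [ 0.59611459  0.38032539  0.59611459 -0.38032539]
[[251.3365394  221.41498463]]
```

View pics/s2.png

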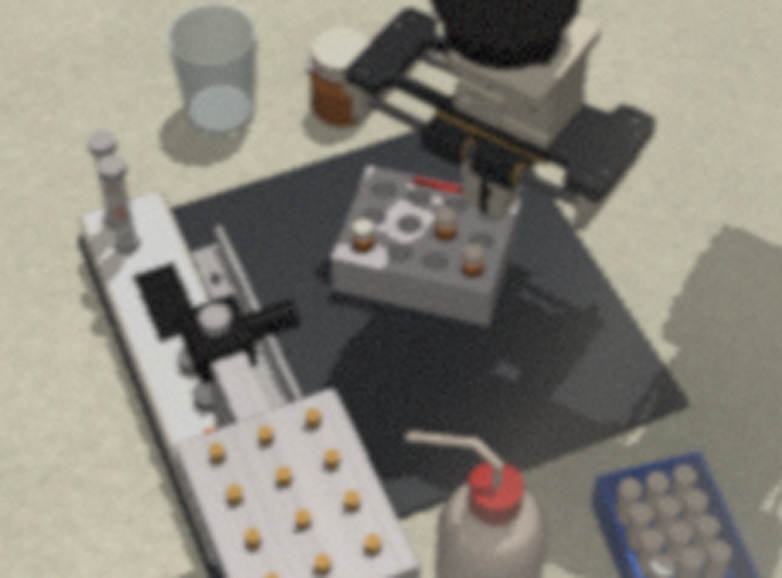

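```bash
python3 - <<'E'
from h import *
c=cams.get_calibration("scene"); i=cv2.imread("pics/s2.png")
b=(0.5525,0.0430,0.750)
P=np.array(monitor.read_eef_pos())
def mk(p,col):
    u=(proj(c,[p])[0]-[150,150])*3.4+1.2; cv2.circle(i,tuple(int(v) for v in u),3,col,-1); return u.round()
print(mk(P,(0,0,255)),mk(P+[0,0,.02],(0,255,0)),mk(P+[0,0,.05],(255,0,0)))
for q in [(.044,.056),(.044,-.056),(-.044,-.056),(-.044,.056)]:
    mk([*bw(b,q),.044],(255,255,0))
    mk([*bw(b,q),.008],(0,255,255))
cv2.imwrite("pics/s2m.png",i)
E
```

```text
[489. 232.] [491. 214.] [493. 186.]
```

View pics/s2m.png

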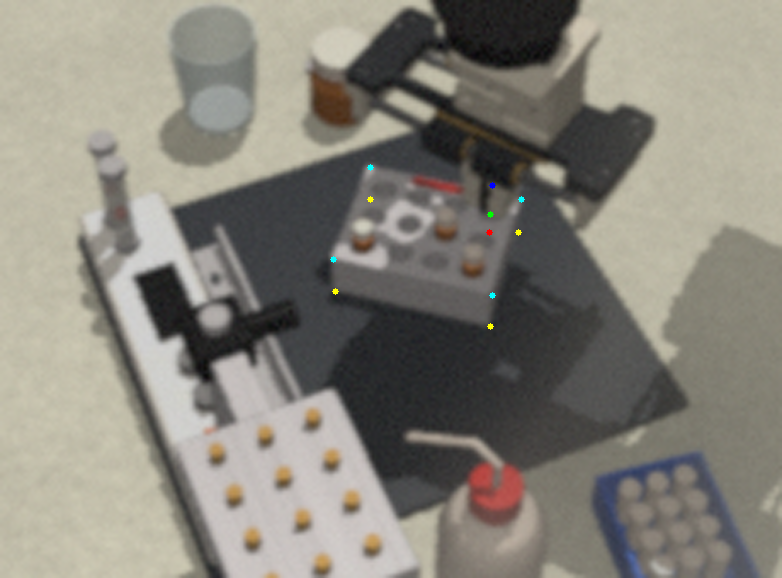

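```bash
python3 - <<'E'
from h import *
print(r.grasp_offset)
b=(0.5525,0.0430,0.750)
p=bw(b,(-.0535,.036)); r.servo_line([*p,Z],quat(b[2]),feed=.1,max_force=15)
p=bw(b,(-.0785,.036)); r.servo_line([*p,Z],quat(b[2]),feed=.1,max_force=15)
print(monitor.read_contact_force(),monitor.read_time())
snap("wrist","w3"); c,i=snap("scene","s3")
i=cv2.resize(i[150:320,150:380],None,fx=3.4,fy=3.4,interpolation=cv2.INTER_CUBIC)
P=np.array(monitor.read_eef_pos()); print(P)
def mk(p,col):
    u=(proj(c,[p])[0]-[150,150])*3.4+1.2; cv2.circle(i,tuple(int(v) for v in u),2,col,-1)
mk(P,(0,0,255)),mk(P+[0,0,.02],(0,255,0)),mk(P+[0,0,.05],(255,0,0))
cv2.imwrite("pics/s3m.png",i)
E
```

```text
0.0188
[1.31973647 0.66457849 0.82241773] 8.75
[0.47104721 0.0160258  0.02621314]
```

View pics/s3m.png

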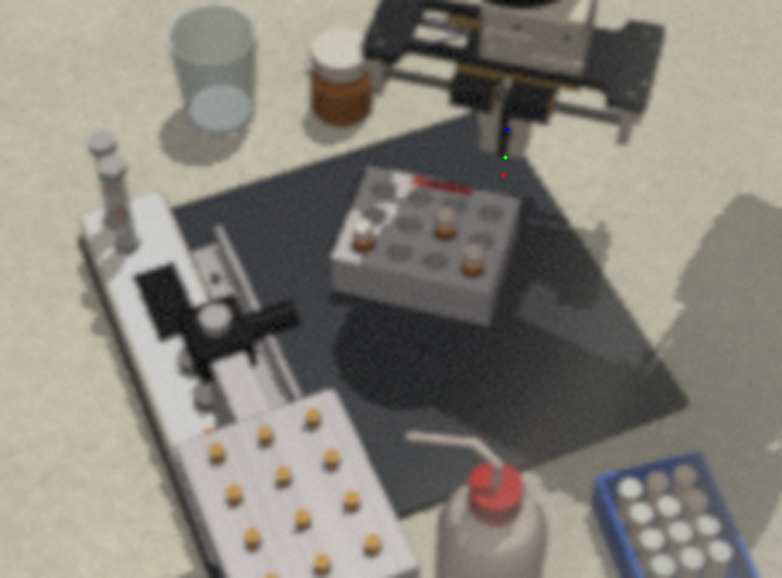

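View pics/w3.png

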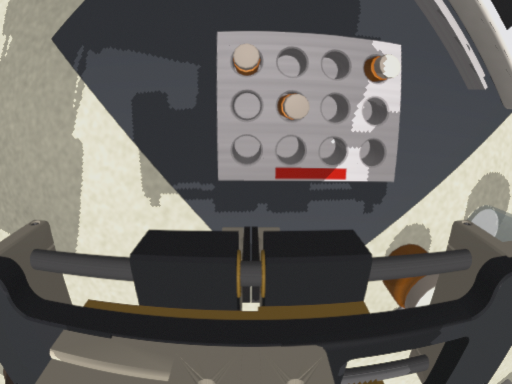

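```bash
sed -i 's/^Z=0.026/Z=0.006/' h.py; python3 - <<'E'
from h import *
b=(0.5525,0.0430,0.750)
P=monitor.read_eef_pos()
print(r.servo_line([P[0],P[1],Z],quat(b[2]),feed=.08,max_force=5))
push(b,.036,15,15,1,seg=5,feed=.04,mf=15)
c,i=snap("wrist","w4"); e,s=findblock(c,i,(b[0]+.01,b[1]+.01,b[2]-.2),True,100,"w4d"); print(np.round(e,4),s,relf(e))
print(monitor.read_time(),monitor.read_eef_pos())
E
```

```text
False
 adv 5 F [-2.2 -0.5 -0.2] t 10.28
 adv 10 F [-0.2 -0.4 -0.3] t 10.56
 adv 15 F [-0.2  0.6 -0.4] t 10.83
[0.5543 0.0397 0.5959] [113.06634274 113.13619985] [-130.81966628  -31.48401468   41.36363162]
10.8833 [0.49875446 0.04504554 0.00609971]
```

View pics/w4d.png

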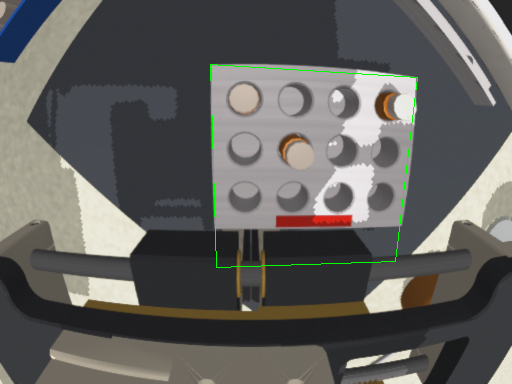

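```bash
cat >> h.py <<'E'
def wblock(cal,img,b,thr=100,dbg=None):
    big=np.array([bw(b,p) for p in [(-.06,-.08),(-.06,.08),(.06,.08),(.06,-.08)]])
    roi=np.zeros(img.shape[:2],np.uint8); cv2.fillPoly(roi,[proj(cal,np.c_[big,np.full(4,.044)],True).round().astype(np.int32)],1)
    roi[226:]=0
    m=((img.max(2)>thr)&(roi>0)).astype(np.uint8)
    m=cv2.morphologyEx(m,cv2.MORPH_OPEN,np.ones((3,3)))
    m=cv2.morphologyEx(m,cv2.MORPH_CLOSE,np.ones((11,11)))
    m[226:]=0
    ct=max(cv2.findContours(m,cv2.RETR_EXTERNAL,cv2.CHAIN_APPROX_NONE)[0],key=cv2.contourArea)[:,0,:]
    w=onz(cal,ct,.044,True); e=np.array(b,float)
    for _ in range(4):
        l=(w-e[:2])@rot(e[2])
        if _==0: e[:2]+=rot(e[2])@[l[:,0].max()-.044,(l[:,1].max()+l[:,1].min())/2]; continue
        far=l[(l[:,0]>.034)&(abs(l[:,1])<.048)]
        k=np.polyfit(far[:,1],far[:,0],1); f2=far[abs(far[:,0]-np.polyval(k,far[:,1]))<.003]; k=np.polyfit(f2[:,1],f2[:,0],1)
        L=l[(l[:,1]>.046)&(abs(l[:,0])<.034),1]; Rr=l[(l[:,1]<-.046)&(abs(l[:,0])<.034),1]
        W=(np.median(L)-np.median(Rr))*1000
        e[:2]+=rot(e[2])@[k[1]-.044,(np.median(L)+np.median(Rr))/2]; e[2]-=np.arctan(k[0])
    if dbg:
        d=img.copy(); bp=np.array([bw(e,p) for p in [(-.044,-.056),(-.044,.056),(.044,.056),(.044,-.056)]])
        cv2.polylines(d,[proj(cal,np.c_[bp,np.full(4,.044)],True).round().astype(np.int32)],True,(0,255,0),1); cv2.imwrite(f"pics/{dbg}.png",d)
    return e,W
E
python3 - <<'E'
from h import *
c=cams.get_calibration("wrist"); i=cv2.imread("pics/w4.png")
for t in (90,100,110):
  e,W=wblock(c,i,(.556,.05,.6),t,"w4e"); print(e,W,relf(e))
P=np.array(monitor.read_eef_pos()[:2]); print("tool in block",(P-e[:2])@rot(e[2])*1000)
E
```

```text
[0.56425776 0.04681188 0.59662351] 112.11684276904217 [-121.79513003  -23.17746731   41.40327734]
[0.56418586 0.0468011  0.595697  ] 111.7715647298225 [-121.86511043  -23.19720291   41.35019211]
[0.56410068 0.04678729 0.59556446] 111.53283319136636 [-121.94787222  -23.22160779   41.34259812]
tool in block [-55.07277096  35.21579543]
```

View pics/w4e.png

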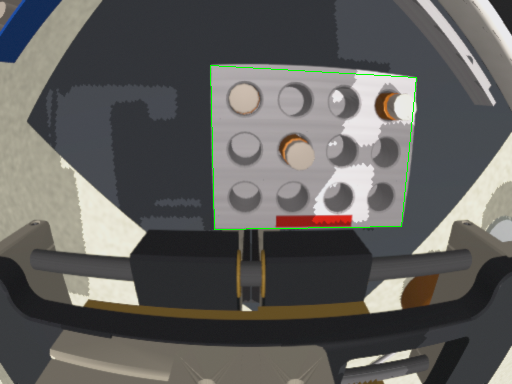

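```bash
cat >> h.py <<'E'
def tool_in(b): return (np.array(monitor.read_eef_pos()[:2])-b[:2])@rot(b[2])*1000
def adv(b,n,side,k=.0103,seg=10,feed=.04,mf=20,latf=.5):
    P=np.array(monitor.read_eef_pos()[:2]); th=b[2]; done=0
    while done<n-1e-6:
        d=min(seg,n-done); dth=-side*k*d
        P=P+rot(th+dth/2)@np.array([d,latf*abs(dth)*44*side])/1000; th+=dth; done+=d
        hit=r.servo_line([*P,Z],quat(th),feed=feed,max_force=mf)
        if hit: print("FORCE STOP",done,monitor.read_contact_force()); break
    return th
def look(b,name,show=True):
    c,i=snap("wrist",name); e,W=wblock(c,i,b,100,name+"d"); print(name,np.round(e,4),"W",round(W,1),"fence",relf(e).round(1),"tool",tool_in(e).round(1),"F",np.round(monitor.read_contact_force(),1),"t",round(monitor.read_time(),2)); return e
E
python3 - <<'E'
from h import *
b=np.array([.5642,.0468,.596])
adv(b,22,1)
b=look(b+[.015,.008,-.22],"w5")
adv(b,22,1)
b=look(b+[.015,.004,-.22],"w6")
np.save("b.npy",b)
E
```

```text
w5 [0.5796 0.0482 0.389 ] W 111.8 fence [-106.8  -19.9   29.5] tool [-55.   34.7] F [-2.8  0.3  1.2] t 12.01
w6 [0.595  0.0464 0.1812] W 112.0 fence [-91.3 -19.7  17.6] tool [-54.9  34.1] F [-4.2 -0.1  1.4] t 13.11
```

View pics/w6d.png

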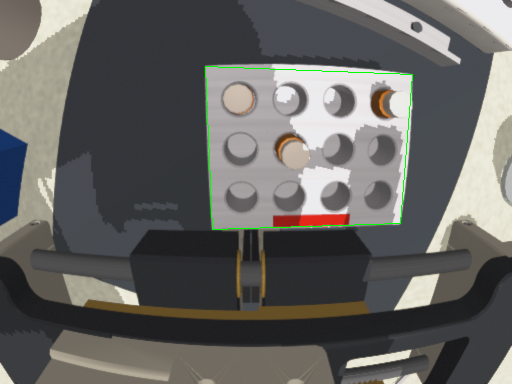

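```bash
cat >> h.py <<'E'
def swap(b,side,back=14,e=.036,approach=3):
    y0=tool_in(b)[1]/1000
    for q in [(-.055-back/1000,y0),(-.055-back/1000,side*e),(-.055-approach/1000,side*e)]:
        r.servo_line([*bw(b,q),Z],quat(b[2]),feed=.1 if q[0]<-.06 else .05,max_force=12)
E
python3 - <<'E'
from h import *
b=np.load("b.npy")
adv(b,16,1); b=look(b+[.011,.0,-.16],"w7")
swap(b,-1); b=look(b,"w8")
adv(b,14+3,-1); b=look(b+[.010,0,.15],"w9")
np.save("b.npy",b)
E
```

```text
w7 [0.6063 0.0432 0.0247] W 112.0 fence [-79.6 -21.5   8.6] tool [-54.9  33.4] F [ 0.1 -0.3  0.5] t 13.85
w8 [0.606  0.0431 0.0255] W 111.6 fence [-79.9 -21.6   8.7] tool [-57.7 -35.6] F [ 0.9 -0.2 -0.4] t 15.4
w9 [0.6151 0.0483 0.1635] W 111.8 fence [-71.6 -15.3  16.6] tool [-55.  -35.6] F [-0.7 -0.9  0.1] t 16.19
```

View pics/w9d.png

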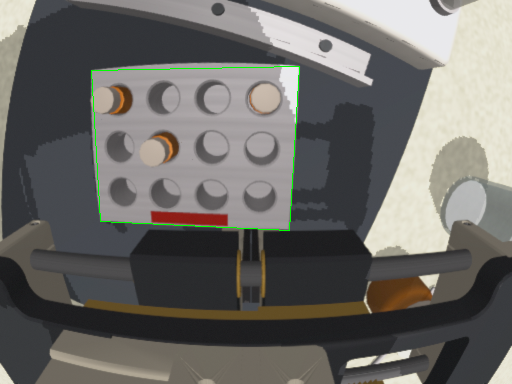

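```bash
python3 - <<'E'
from h import *
b=np.load("b.npy")
swap(b,1); adv(b,20+3,1); b=look(b+[.014,-.002,-.2],"w10")
np.save("b.npy",b)
i=cv2.imread("pics/w10d.png"); cv2.imwrite("pics/w10z.png",cv2.resize(i[0:240,100:460],None,fx=2.2,fy=2.2))
E
```

```text
w10 [0.6381 0.0425 0.0098] W 112.5 fence [-48.  -18.2   7.8] tool [-62.9  38.4] F [-3.3  1.3 -0.2] t 18.84
```

View pics/w10z.png

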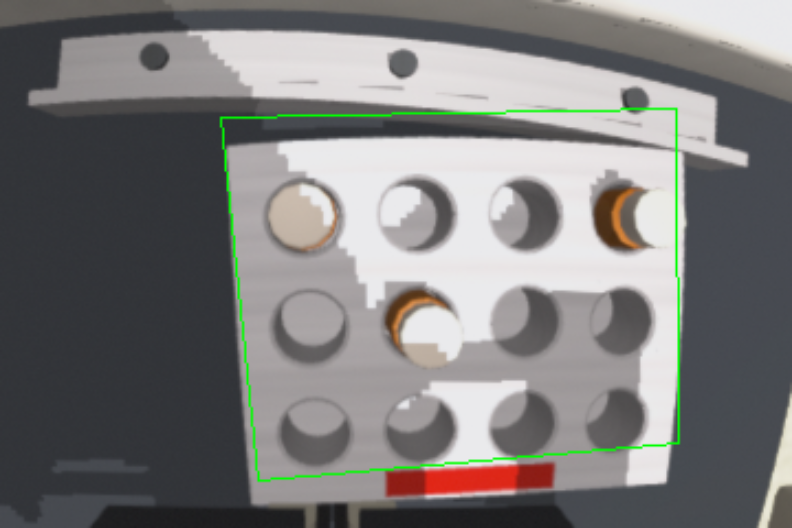

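```bash
cat >> h.py <<'E'
def man(zoom,sc,off,cal=None,z=.044):
    cal=cal or cams.get_calibration("wrist"); return onz(cal,np.array(zoom)/sc+np.array(off),z,True)
def fit4(W): # order FL,FR,NR,NL
    M=np.array([[.044,.056],[.044,-.056],[-.044,-.056],[-.044,.056]]); A=W-W.mean(0); 
    th=np.arctan2((M[:,0]*A[:,1]-M[:,1]*A[:,0]).sum(),(M*A).sum()); return np.r_[W.mean(0),th],np.linalg.norm(A-M@rot(th).T,axis=1)*1000
E
python3 - <<'E'
from h import *
W=man([[229,147],[684,153],[667,483],[252,503]],2.2,[100,0]); b,res=fit4(W); print(b,res,relf(b),tool_in(b))
np.save("b.npy",b)
f=lambda P:(rot(TF).T@(P-F).T).T*1000
print("fence top front",f(man([[30,102],[748,163],[400,106],[200,97]],2.2,[100,0],z=.03)).round(1))
print("far corners",f(W[:2]).round(1))
E
```

```text
[ 0.62878132  0.04261654 -0.03189054] [0.45715316 0.18620857 0.23529128 0.5541881 ] [-57.25586499 -19.23107977   5.39207511] [-55.10821065  35.90663429]
fence top front [[  -3.1   98.3]
 [  -3.8 -101.3]
 [  -4.7    0.8]
 [  -4.3   51. ]]
far corners [[-19.2  40.6]
 [ -8.3 -70.7]]
```

```bash
python3 - <<'E'
from h import *
b=np.load("b.npy")
swap(b,-1); adv(b,3+5,-1,seg=4,feed=.03,mf=14)
c,i=snap("wrist","w11"); np.save("w11T.npy",c["T"]); print(monitor.read_time(),monitor.read_contact_force(),monitor.read_eef_pos())
cv2.imwrite("pics/w11z.png",cv2.resize(i[0:240,60:420],None,fx=2.2,fy=2.2))
E
```

```text
21.0 [-4.98274592  0.85689085  2.26707013] [0.57579416 0.00659364 0.00552019]
```

View pics/w11z.png

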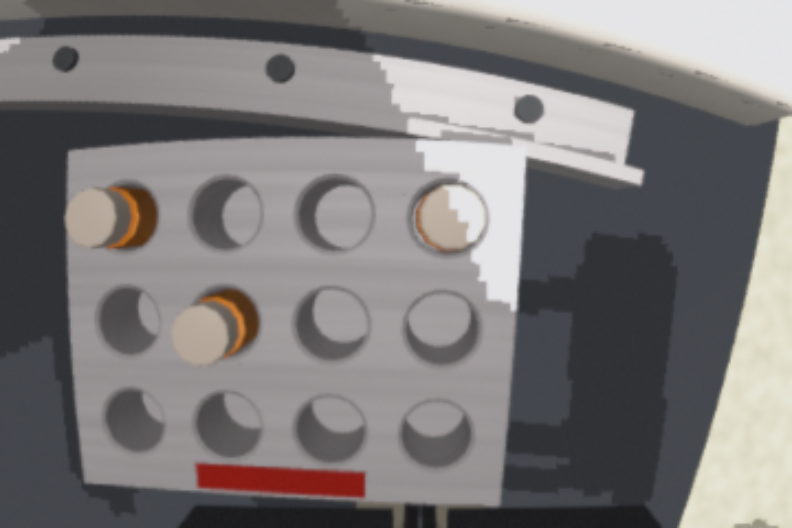

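```bash
python3 - <<'E'
from h import *
W=man([[67,150],[527,148],[500,506],[84,484]],2.2,[60,0]); b,res=fit4(W); print(b,res,relf(b),tool_in(b))
b=b
swap(b,1); adv(b,3+17,1,k=.0095,seg=5,feed=.03,mf=14)
c,i=snap("wrist","w12"); print(monitor.read_time(),monitor.read_contact_force(),monitor.read_eef_pos())
cv2.imwrite("pics/w12z.png",cv2.resize(i[0:240,100:460],None,fx=2.2,fy=2.2))
E
```

```text
[0.63064927 0.04352372 0.00401819] [0.2268167  0.32001352 0.33579253 0.26926128] [-55.51672913 -18.09635408   7.44949373] [-55.00306038 -36.70936286]
FORCE STOP 20 [-1.81509334  0.47240544  1.23695214]
23.775 [-1.84751577  0.75281816  0.84955663] [0.58684906 0.0807679  0.00479024]
```

View pics/w12z.png

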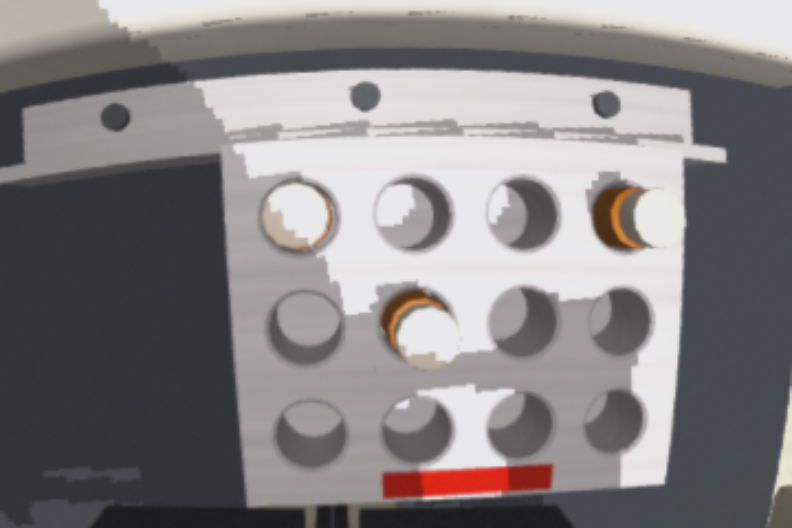

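```bash
python3 - <<'E'
from h import *
W=man([[221,150],[684,153],[665,485],[247,505]],2.2,[100,0]); b,res=fit4(W); print(b,res,relf(b),tool_in(b)); np.save("b.npy",b)
f=lambda P:(rot(TF).T@(P-F).T).T*1000
print(f(W).round(1))
print("fence top front",f(man([[2,182],[726,161]],2.2,[100,0],z=.03)).round(1))
print("ends",f(man([[690,92],[22,107]],2.2,[100,0],z=.01)).round(1))
E
```

```text
[ 0.63681492  0.03908478 -0.1322752 ] [0.93877115 0.21877394 0.20256099 0.99336889] [-48.84212546 -21.72528232  -0.35954221] [-55.02695808  34.72900008]
[[ -5.4  34.2]
 [ -5.4 -78.1]
 [-93.1 -77.6]
 [-91.5  34.6]]
fence top front [[  -3.9   97. ]
 [  -4.4 -100.8]]
ends [[  18.9 -101.7]
 [  20.6   99.4]]
```

```bash
python3 - <<'E'
from h import *
b=np.load("b.npy"); b[2]=-.128
f=lambda P:rot(TF).T@(np.array(P[:2])-F)*1000
for s in (-1,1,-1,1):
    swap(b,s,approach=5)
    P=bw(b,(-.045,s*.036))
    h=r.servo_line([*P,Z],quat(b[2]),feed=.02,max_force=12)
    print(s,h,f(monitor.read_eef_pos()).round(2),np.round(monitor.read_contact_force(),1),round(monitor.read_time(),2))
b0=tool_in(b)[1]/1000
r.servo_line([*bw(b,(-.085,b0)),Z],feed=.1)
e=monitor.read_eef_pos(); r.servo_line([e[0],e[1],.2],feed=.2)
c,i=snap("wrist","w13"); np.save("w13T.npy",c["T"]); print(monitor.read_time())
cv2.imwrite("pics/w13z.png",cv2.resize(i[0:220,120:400],None,fx=2.7,fy=2.7,interpolation=cv2.INTER_CUBIC))
E
```

```text
-1 True [-103.68  -58.07] [-0.5 -0.1 -0.2] 25.73
1 True [-103.2    13.86] [ 0.  -0.2 -0.3] 27.7
-1 True [-103.69  -58.07] [-0.3 -0.7 -0.1] 29.66
1 True [-103.16   13.84] [-0.2 -1.   0.5] 31.63
33.25
```

View pics/w13z.png

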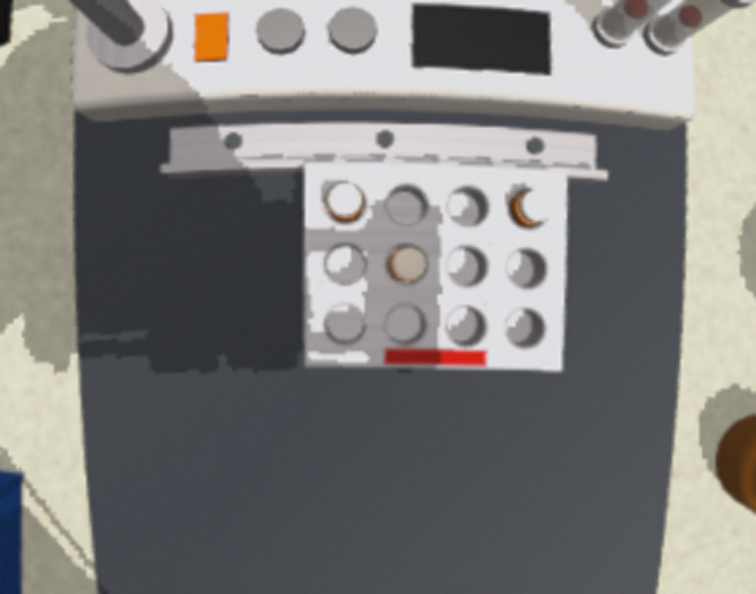

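```bash
python3 - <<'E'
from h import *
e=monitor.read_eef_pos(); r.servo_line([e[0],e[1],.3],feed=.2)
r.goto_joints([1.4,0.1,-.1,0,-1.4,-.288])
c,i=snap("top","t4"); c2,s=snap("scene","s4"); print(monitor.read_time())
cv2.imwrite("pics/t4z.png",cv2.resize(i[90:290,110:370],None,fx=3,fy=3,interpolation=cv2.INTER_CUBIC))
cv2.imwrite("pics/s4z.png",cv2.resize(s[130:370,130:400],None,fx=2.5,fy=2.5,interpolation=cv2.INTER_CUBIC))
E
```

```text
35.725
```

View pics/t4z.png

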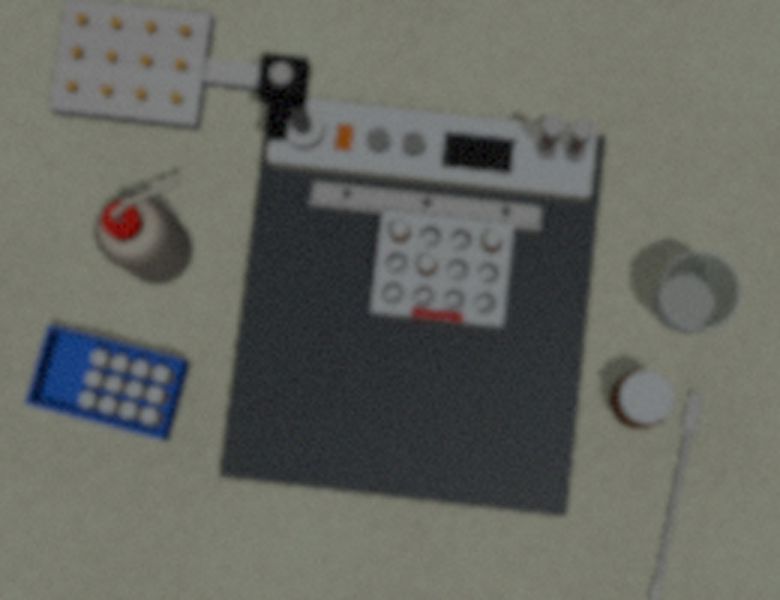

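View pics/s4z.png

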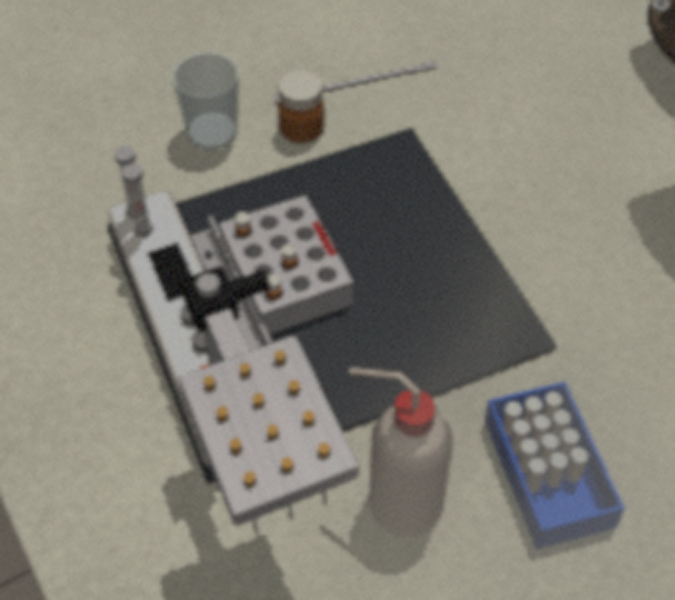

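The top view (t4z) shows the block flush along the fence. It spans columns 378 to 515, inside the fence's 310 to 543. The three vials are upright and everything round the plate is where it was.

```bash
python3 - <<'E'
from h import *
workorder.job_done(); print(monitor.read_time())
E
```

```text
the job is handed in; nothing more can be done
the job is handed in; nothing more can be done
```

The block now sits flush along the steel fence with neither end past it, and the job is handed in. I pushed the ends in turn with the shut fingertips: left, right, left, right, left, then four light seating pushes (right, left, right, left).

**Last checks**
- **Flush:** each pair of 12 N seating pushes stopped at the same place to within 0.05 mm. The two ends differed by 0.5 mm over 72 mm. That matches the fence's own angle, which I measured at 7.2 to 7.6°.
- **Ends:** the block spans about +34 to −78 mm along the fence, which runs ±100 mm.
- **Surroundings:** the top and scene views show the three vials upright in their wells and the things round the plate where they were. The arm was clear, and the clock stood at about 36 s just before I handed in.

**What disagreed**
- **First push missed:** the real fingertips end about 19 mm short of the stated TCP. My first try at the left end therefore passed just over the block's near edge, with forces under about 1 N and no movement of the block or vials. I lowered the tool by 20 mm and started again at the left end.
- **Far side position:** the camera fit put the block's far side about 1 mm short of the fence, which is within camera error. I relied on the hard stops instead.

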